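Latch a sprung sample plate with a hand tamper

ROBOT

A 7-joint arm with a two-finger parallel gripper is mounted at the origin on a cart in front of the work surface, level with it; the furniture and walls round the work are solid. World frame = base frame: x ahead of the robot, y to its left, z up, the work surface at z = 0. Lengths are in m, angles in rad, forces in N, time in s.
With the tool pointing down it reaches from about 0.425 to 0.825 m from the base axis. Payload 3.6 kg.
Tool frame: the origin (TCP) lies where the fingers leave the gripper's body, on its centre line; the fingertips stand 73 mm ahead of it and the grasp point (between the pads) lies 54 mm ahead of it; z points along the fingers, y is the line along which they close (so a half turn about z gives the same grasp; the last joint's range is limited). The gripper opens to 85 mm and grips with 20 to 120 N. Pads are 22 mm wide; open, the fingers measure 114 mm over their backs; the gripper's body (76 mm by 85 mm) begins 54 mm behind the grasp point. The pads swing forward as they close: fully open they stand 13 mm farther back than shut.
Start: joints at [-1.135, 0.615, -0.013, 1.423, 0.008, 1.103, -0.04], TCP at [0.29, 0.582, 0.304] pointing down, gripper open.
Joint ranges: [-3.12, 3.12], [-0.3, 2.06], [-1.34, 1.32], [0.26, 2.42], [-1.36, 4.5], [0.01, 1.98], [-2.84, 2.84]. Speed limits (rad/s): [2.79, 2.79, 3.14, 3.14, 3.14, 3.14, 3.14].

INTERFACE

Orientations are given as a unit quaternion [x, y, z, w].
In Python, from station import arm, snapshot, camera_info, ticket gives the robot as it stands. Calls block until the motion is done:
- arm.movep(position, orientation): joint-space move of the TCP to a pose.
- arm.line_to(position, velocity=0.15, ori=None): straight line of the TCP; ori=None keeps the orientation; velocity is the mean speed in m/s.
- arm.move_j(angles): joint-space move.
- arm.move_gripper(opening, effort=None): opening from 0.0 (shut) to 1.0 (fully open); effort is the grip in N (None keeps the last); returns when the fingers have stopped.
- arm.pause(seconds).
- arm.ik(position, orientation): joint angles nearest the present ones, or None.
- snapshot(name): name is "scene" or "top"; returns the picture (420x560x3 uint8, blue, green, red); there is no depth.
- camera_info(name): a dict with "fx", "fy", "cx", "cy" (pixels), "R" (3x3) and "t" (3): a world point X has camera coordinates R X + t. Camera axes: x right, y down, z forward; pixel columns grow to the right and rows downward; lengths in m; the calibration is good to about 2 mm. A picture is of the moment at which its call begins. camera_info takes no time and is no camera call.
A pose or a line that the arm cannot do raises arm.MotionError and nothing moves.
- ticket.finish_job(): hands the job in; it is judged then, once.
Readings, each from a call of its own:
- arm.read_time(): time.
- arm.read_joint_positions(): joint angles.
- arm.read_dq(): joint speeds.
- arm.read_effort(): joint torques, N m.
- arm.read_tool_pos(): TCP position.
- arm.read_eef_rot(): TCP orientation.
- arm.read_ft_force(): force on the tool from outside, world axes, zero at the start.
- arm.read_wrist_torque(): the same for the moment, N m.
- arm.read_opening(): opening from 0.0 (shut) to 1.0 (fully open).
- arm.read_finger_force(): force on a finger pad.
Only numpy, scipy, OpenCV 4.12 (cv2) and the standard library are available. Lean on these libraries where they do the work, as an engineer would, in place of code of your own. Each camera call takes 0.05 s, during which the arm holds its last target. There are 200 camera calls.

TASK

Take the hand tamper out of its black rubber dish, set its flat foot on the round brass plate of the spring press and push the plate squarely down until it bottoms out level on its stops under a firm push of 12 to 20 N, never above 25 N, so that all three spring catches snap over its rim and keep it down. Then lift the tamper off and put it gently back in its dish, upright; touch the plate only with the tamper and leave the other things on the bench where they are.

Things in the scene. Friction and masses are not known exactly. Their poses are not given: they have to be found in the camera images.
- tamper: Hand tamper, loose, 0.3 kg, 85 mm tall: flat round steel foot 52 mm across and 12 mm thick, 18 mm neck, and a square dark wood handle 26 x 26 mm from 35 to 85 mm above the foot's face. Origin: centre of the foot's flat underside; z up the handle, x and y square to the handle's faces. It starts standing in the dish.
- tamper_grip (a point): Point on the tamper's axis in the middle of the handle, 60 mm above the foot's face: where to grip it.
- dish: Black rubber dish for the tamper, fixed, 86 mm across, 15 mm high; round well 62 mm across at the rim. Origin: centre of its underside.
- dish_floor (a point): Centre of the dish's inner floor, 5 mm above its underside; the tamper's foot stands here.
- press: Spring press, fixed: grey round base 132 mm across, 14 mm high; three steel guide posts up to 64 mm above the bench on an 86 mm circle round the brass plate, and between them three blue housings (top 56 mm at most) with steel spring catches. Origin: centre of its underside, z up, on the plate's axis.
- plate_rest (a point): Fixed point on the press's axis, 49.5 mm above its underside, where the underside of the brass plate lies when it is up. Only within about 2 mm of the bottom do the catches snap over the plate's rim; let go, it then rises about 2 mm and stays, level. If a catch is missed the plate springs up or tilts.
- plate: Round brass plate (yellow rim, grey steel middle), 76 mm across, 6 mm thick, loose between the guide posts (about 1 mm play), carried up by three spring pins 24 mm from its axis. Origin: centre of its underside, z up. It bottoms out on three rigid dome stops; the stops and catches are on a screw-set carriage whose height differs from start to start: the travel is 17 to 28 mm and must be felt for.
- white_bottle: Small white bottle with a red cap, 35 mm across, 74 mm tall, bystander. Origin: centre of its underside.
- dish_petri: Cream petri dish, 90 mm across, 16 mm high, bystander. Origin: centre of its underside.
- plate_top (a point): Centre of the plate's top face, where the tamper presses; 55.5 mm above the bench when up. Springs push back with about 2 N at first and 5 to 9 N near the bottom; riding over the catches' ramps adds up to 3 N in the last 16 mm; on the stops the force rises steeply.
Things that resemble listed ones, but are neither listed nor needed, are in the scene too. Of the things that look like the press, the smaller one is meant. Of the things that look like the plate, the smaller one is meant.

How it is judged:
On the way, in this order (a step that is already met when the one before it is completed fails the run):
1. the tamper is lifted out of its dish (z of tamper in the frame of dish_floor above 0.03 m), for 0.2 s.
2. the plate is bottomed out level under the tamper, pushed with at least 12 N (z of plate in the frame of plate_rest below -0.0165 m and angle between plate's own z axis and vertical below 0.035 rad and contact force between tamper and plate above 12 N), for 0.2 s.
At the end, for the whole second after the job is handed in: The brass plate stays down by itself, at least 13 mm below its raised position and level within 2 degrees, held by the three catches; the tamper stands upright (within 3.4 degrees) on the floor of its dish, within 9 mm of the dish's centre, released and at rest (z of plate in the frame of plate_rest below -0.013 m and angle between plate's own z axis and vertical below 0.035 rad and contact force between tamper and plate below 0.1 N and horizontal distance between tamper and dish_floor below 0.009 m and z of tamper in the frame of dish_floor below 0.004 m and angle between tamper's own z axis and vertical below 0.06 rad and linear speed of each of tamper, plate below 0.02 m/s); the robot touches nothing.
It fails at once if the tamper pushes on the plate with more than 25 N (contact force between tamper and plate above 25 N).
It fails at once if the robot itself touches the plate (contact force between any of the fingers, the arm and plate above 1 N).
It fails at once if the tamper is dropped or rammed into its dish (over 40 N) (contact force between tamper and dish above 40 N).
It fails at once if the bottle or the petri dish is pushed away by more than 20 mm, or the bottle is knocked over (distance of any of white_bottle, dish_petri from where it was at the start of the episode above 0.02 m or angle between white_bottle's own z axis and vertical above 0.4 rad).
It also fails if it takes over 69 s, if anything falls off the work surface, if the arm or the gripper's body presses on something with over 40 N, if the wrist force passes 120 N, or if a joint passes its speed limit or range.

## Working session

There is one attempt and no reset: what is moved stays moved. The work goes in short steps, each a Python script; the robot and the scene stay as the last script left them, time stands still between calls to the robot, and variables do not carry over. Pictures are saved under pics/ and viewed, at most 10 in all, crops included, and the job is handed in when it is done.

```bash
mkdir -p pics; ls; python3 - <<'E'
from station import arm,snapshot,camera_info
import cv2,numpy as np
for n in("scene","top"):
    cv2.imwrite(f"pics/{n}0.png",snapshot(n)); c=camera_info(n); print(n,c["fx"],c["cx"],c["cy"],(-np.array(c["R"]).T@np.array(c["t"])).round(3),np.round(c["R"],2).tolist())
print(arm.read_eef_rot(),arm.read_tool_pos(),arm.read_time(),arm.read_ft_force())
E
```

```text
pics
scene 410.62140858926193 278.2815110052746 209.54649453764722 [-0.131 -0.55   0.775] [[0.73, -0.68, 0.02], [-0.38, -0.44, -0.81], [0.56, 0.59, -0.58]]
top 381.73094294362437 279.9224396497647 212.9878481387953 [0.298 0.169 1.231] [[0.13, -0.99, 0.01], [-0.97, -0.13, -0.21], [0.21, 0.02, -0.98]]
[ 2.29311874e-01  9.73352322e-01 -1.12282192e-03 -2.48845801e-04] [0.28994443 0.58115827 0.30287009] 0.1 [-0.30137091  0.10908116 -0.10819354]
```

View pics/scene0.png

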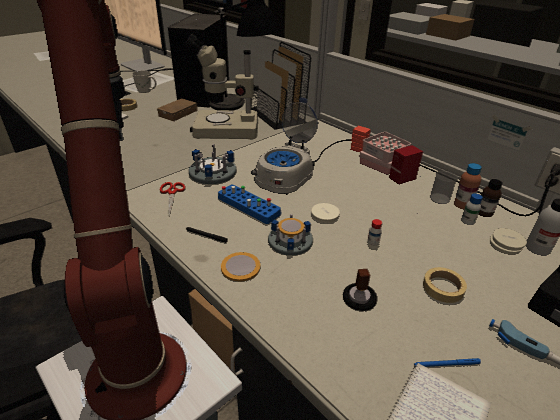

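View pics/top0.png

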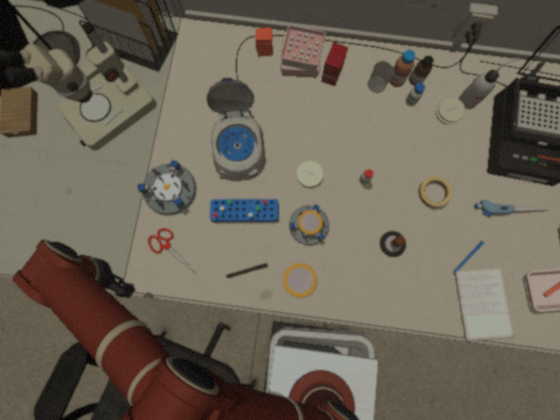

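The scene view shows the small press with its plate at (291,230), the tamper in its dish at (361,290), the bottle at (375,232) and the petri dish at (325,212). The top view shows the press at (310,224) and the dish at (393,243). The empty larger press and the loose larger plate are decoys.

```bash
cat > h.py <<'E'
from station import arm,snapshot,camera_info,ticket
import cv2,numpy as np
def ray(n,uv,z):
    c=camera_info(n);R=np.array(c["R"]);C=-R.T@np.array(c["t"])
    d=R.T@np.array([(uv[0]-c["cx"])/c["fx"],(uv[1]-c["cy"])/c["fy"],1]);return C+d*(z-C[2])/d[2]
def proj(n,P):
    c=camera_info(n);p=np.array(c["R"])@P+np.array(c["t"]);return np.array([c["cx"]+c["fx"]*p[0]/p[2],c["cy"]+c["fy"]*p[1]/p[2]])
def blob(n,img,box,lo,hi):
    x,y,w,h=box;m=cv2.inRange(cv2.cvtColor(img[y:y+h,x:x+w],cv2.COLOR_BGR2HSV),lo,hi)
    k=max(cv2.findContours(m,0,1)[0],key=cv2.contourArea)
    return k+np.array([x,y])
E
python3 - <<'E'
from h import *
for n,pb,db in(("top",(285,200,50,50),(375,225,38,36)),("scene",(270,213,45,30),(338,262,45,50))):
    im=cv2.imread(f"pics/{n}0.png")
    k=blob(n,im,pb,(10,120,90),(35,255,255))
    W=np.array([ray(n,p[0],.0555)[:2] for p in k]);print(n,"plate",cv2.minEnclosingCircle(W.astype(np.float32)),(W.min(0)+W.max(0))/2)
    k=blob(n,im,db,(0,0,0),(180,255,45)); 
    W=np.array([ray(n,p[0],.015)[:2] for p in k]);print(n,"dish",cv2.minEnclosingCircle(W.astype(np.float32)))
    hs=im[db[1]:db[1]+db[3],db[0]:db[0]+db[2]]
a=[]
for n,c in(("top",(393,240)),("scene",(361,285)),("top",(310,224)),("scene",(291,235))):
    im=cv2.imread(f"pics/{n}0.png");x,y=c;a.append(cv2.resize(im[y-30:y+30,x-40:x+40],(400,300),interpolation=cv2.INTER_CUBIC))
cv2.imwrite("pics/crop0.png",np.vstack([np.hstack(a[:2]),np.hstack(a[2:])]))
E
```

```text
top plate ((0.5357262492179871, 0.09848801046609879), 0.03877902403473854) [0.53450983 0.09877896]
top dish ((0.5079710483551025, -0.17201820015907288), 0.03672716021537781)
scene plate ((0.5359183549880981, 0.09670940041542053), 0.03823259100317955) [0.53549583 0.09636653]
scene dish ((0.5198553204536438, -0.1664668768644333), 0.06877373903989792)
```

View pics/crop0.png

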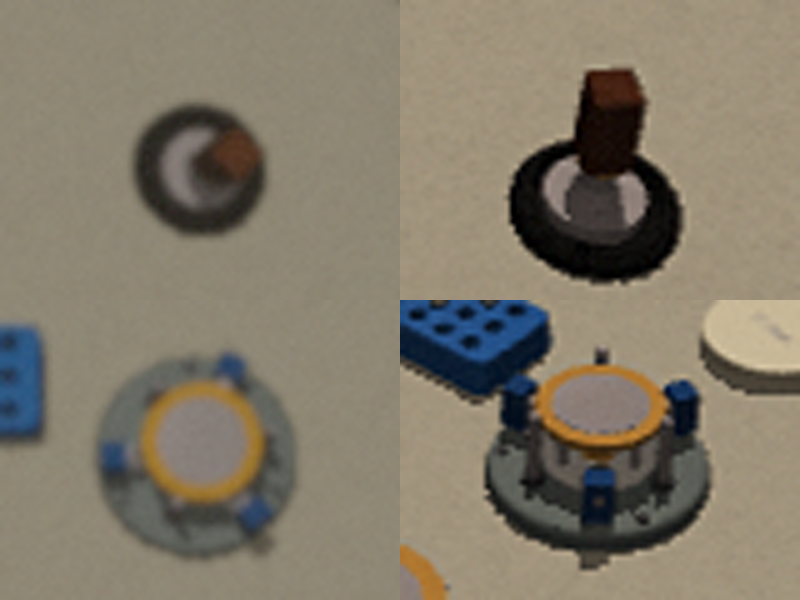

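The crops show the tamper's square handle with its lighter top face at scene crop corners (587,70), (633,68), (643,103) and (590,106). In the top crop the dish is centred at about (200,170) and the plate rim is clear and free. I'll turn these into positions.

```bash
python3 - <<'E'
from h import *
Q=[(587,70),(633,68),(643,103),(590,106)]
W=np.array([ray("scene",((x-400+.5)/5+321-.5,(y+.5)/5+255-.5),.09)[:2] for x,y in Q])
print(W.round(4),W.mean(0)); e=np.roll(W,-1,0)-W; print(np.hypot(*e.T),np.degrees(np.arctan2(e[:,1],e[:,0]))%90)
print("top handle",ray("top",(399.6,239.8),.09))
for z in(.012,.015):print("dish top",ray("top",(393.1,244),z))
im=cv2.imread("pics/scene0.png");hsv=cv2.cvtColor(im,cv2.COLOR_BGR2HSV)
for n,b in(("scene",(350,262,26,40)),("top",(390,228,20,20))):
    im=cv2.imread(f"pics/{n}0.png")
    for lo in (30,50,65):
        try:
            k=blob(n,im,b,(0,110,lo),(15,255,255)); 
            Wk=np.array([ray(n,p[0],.09)[:2] for p in k],np.float32);print(n,lo,cv2.minAreaRect(Wk))
        except ValueError: pass
    # dish outer: non-bench hull (dark)
    b2=(338,275,48,40) if n=="scene" else (375,225,38,40)
    k=blob(n,im,b2,(0,0,0),(180,255,60));Wk=np.array([ray(n,p[0],.012)[:2] for p in k],np.float32)
    print(n,"dish",cv2.minEnclosingCircle(Wk),(Wk.min(0)+Wk.max(0))/2)
E
```

```text
[[ 0.5074 -0.1622]
 [ 0.5251 -0.1761]
 [ 0.5095 -0.1938]
 [ 0.4892 -0.1783]] [ 0.50780956 -0.17758839]
[0.02252553 0.02359993 0.02555423 0.0243651 ] [51.91544698 48.57831783 52.82296535 41.51329342]
top handle [ 0.5104208  -0.17340682  0.09      ]
dish top [ 0.50852193 -0.17694488  0.012     ]
dish top [ 0.50800461 -0.17609433  0.015     ]
scene 30 ((0.5068341493606567, -0.1789318025112152), (0.024008821696043015, 0.02374092862010002), 51.64829635620117)
scene 50 ((0.5084730982780457, -0.17845360934734344), (0.02019369602203369, 0.02256397157907486), 48.41646957397461)
scene 65 ((0.5102657675743103, -0.1778261810541153), (0.01687535084784031, 0.02071484923362732), 48.416770935058594)
scene dish ((0.5225662589073181, -0.17549863457679749), 0.06447497010231018) [ 0.5214031  -0.17849052]
top 30 ((0.5076515078544617, -0.17385248839855194), (0.02464599907398224, 0.025846093893051147), 43.3962516784668)
top 50 ((0.5079554915428162, -0.17406852543354034), (0.02562384307384491, 0.024245399981737137), 38.528839111328125)
top 65 ((0.5090100765228271, -0.17487221956253052), (0.02407296933233738, 0.02249743789434433), 43.3962516784668)
top dish ((0.5096922516822815, -0.17460256814956665), 0.039215195924043655) [ 0.50991595 -0.17482704]
```

The two views agree: the plate is at about (0.5355, 0.0975), and the tamper and dish at about (0.508, -0.176) with yaw near 47° mod 90. The heights, sizes and reach fit, so I'll grasp it.

```bash
cat >> h.py <<'E'
def down(deg):
    a=np.radians(deg)/2;return [np.cos(a),np.sin(a),0,0]
PL=np.array([.5355,.0975]);TA=np.array([.508,-.176])
E
python3 - <<'E'
from h import *
for d in(47,137,-43,-133):
    print(d,[None if q is None else np.round(q,2).tolist() for q in(arm.ik([*p,z],down(d)) for p,z in((TA,.25),(TA,.12),(PL,.25),(PL,.14)))])
d=137
arm.movep([*TA,.25],down(d));arm.line_to([*TA,.122],.1)
print(arm.read_time(),arm.read_tool_pos(),arm.read_ft_force())
for n in("top","scene"):cv2.imwrite(f"pics/{n}1.png",snapshot(n))
im=cv2.imread("pics/scene1.png");cv2.imwrite("pics/c1.png",cv2.resize(im[200:320,280:440],(800,600),interpolation=2))
E
```

```text
47 [[-0.11, 0.57, 0.63, 1.83, -0.43, 0.88, -0.03], [0.09, 0.72, 0.31, 1.93, -0.4, 0.55, -0.08], [-0.54, 0.55, 0.49, 1.81, -0.34, 0.86, -0.64], [-0.47, 0.71, 0.4, 1.91, -0.45, 0.62, -0.54]]
137 [[0.08, 0.52, 0.32, 1.83, -0.21, 0.83, 1.32], [0.26, 0.7, 0.04, 1.93, -0.06, 0.52, 1.17], [-0.31, 0.51, 0.13, 1.8, -0.09, 0.83, 0.69], [-0.27, 0.67, 0.07, 1.9, -0.08, 0.57, 0.68]]
-43 [[-0.35, 0.76, 1.13, 1.84, -0.79, 1.08, -1.23], [-0.25, 0.91, 0.94, 1.94, -1.01, 0.85, -1.07], [-0.86, 0.77, 1.13, 1.82, -0.79, 1.09, -1.75], [-0.84, 0.98, 1.13, 1.92, -1.08, 1.02, -1.52]]
-133 [[0.36, 0.5, -0.09, 1.82, 0.06, 0.82, 2.62], [0.48, 0.71, -0.29, 1.92, 0.36, 0.56, 2.34], [-0.03, 0.53, -0.29, 1.8, 0.19, 0.85, 1.98], [-0.03, 0.69, -0.3, 1.89, 0.34, 0.61, 1.85]]
4.3167 [ 0.50838793 -0.17616757  0.12259917] [ 0.0267982   0.43075809 -0.87638848]
```

View pics/c1.png

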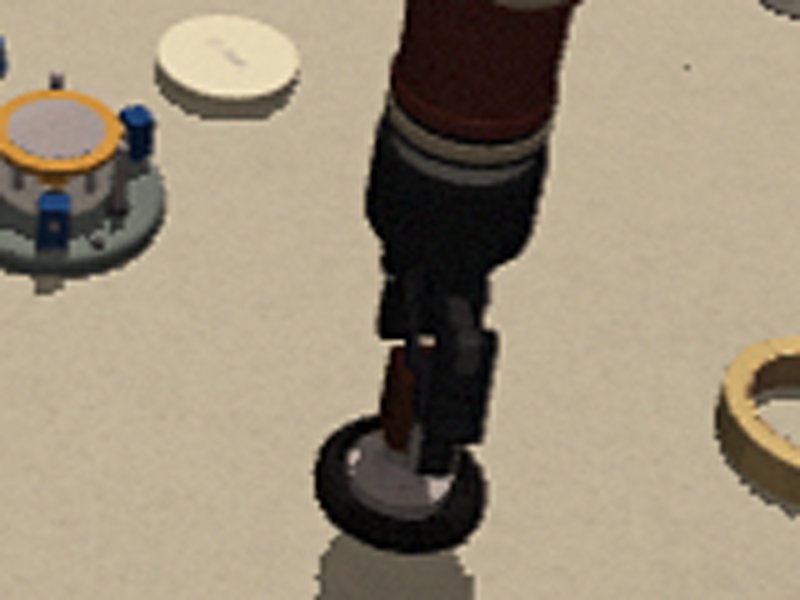

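This close crop shows the open fingers straddling the handle, the near one at (450,400), with the foot seated in the dish and everything clear. I'll close the gripper and lift.

```bash
python3 - <<'E'
from h import *
f=lambda:np.round(arm.read_ft_force(),2)
arm.move_gripper(0.5,60);print("half",f(),arm.read_opening())
arm.move_gripper(0.0,60);print(f(),arm.read_opening(),arm.read_finger_force(),arm.read_tool_pos())
p=arm.read_tool_pos();print(f())
arm.line_to([TA[0],TA[1],.137],.05);print(f(),arm.read_wrist_torque());arm.line_to([TA[0],TA[1],.24],.1);arm.pause(.2);print(f(),arm.read_wrist_torque(),arm.read_time(),arm.read_opening())
arm.movep([*PL,.24],down(137));arm.line_to([*PL,.21],.1)
arm.pause(.3);print(arm.read_time(),f(),arm.read_tool_pos())
for n in("top","scene"):cv2.imwrite(f"pics/{n}2.png",snapshot(n))
a=cv2.imread("pics/scene2.png")[160:270,240:350];b=cv2.imread("pics/top2.png")[170:280,260:370]
cv2.imwrite("pics/c2.png",np.hstack([cv2.resize(x,(400,400),interpolation=2) for x in(a,b)]))
E
```

```text
half [-0.93  0.37  0.25] 0.4983202984369993
[0.35 1.2  1.56] 0.301392852427919 58.67428779602051 [ 0.50826626 -0.17603861  0.12221348]
[0.35 1.2  1.56]
[-0.02  0.25 -2.86] [-0.00907149  0.05272181  0.00782727]
[ 0.36 -0.18 -3.13] [0.02988707 0.0036307  0.00217172] 7.025 0.2992237284670757
8.8417 [-0.56 -0.78 -3.16] [0.53577288 0.09751621 0.21053646]
```

View pics/c2.png

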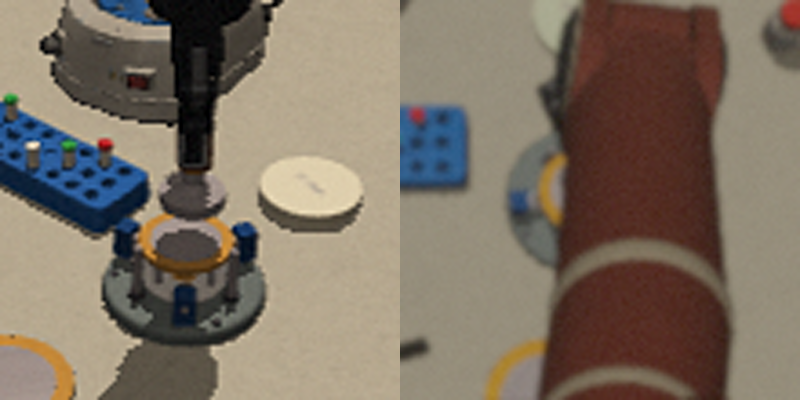

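In the left crop the foot hangs level at (192,193), just above the plate at (187,240). In the right crop the arm hides most of the press. I'll check the foot's lateral offset numerically, then push down in guarded steps.

```bash
cat > push.py <<'E'
from h import *
fz=lambda:np.mean([arm.read_ft_force()[2] for _ in range(3)])
def push(xy,z,stop,zmin,step,log=1):
    while z>zmin:
        z-=step;arm.line_to([*xy,z],.012);F=fz()-B
        if log:print(f"{z:.4f} {arm.read_tool_pos()[2]:.4f} {F:.1f} t{arm.read_time():.1f} M{np.round(arm.read_wrist_torque()[:2],2)}")
        if F>stop:break
    return z,F
E
python3 - <<'E'
from h import *
im=cv2.imread("pics/scene2.png")
u=(192.5/400*110+240-.5,193/400*110+160-.5);print("foot",ray("scene",u,.0995),"expected px",proj("scene",np.array([*PL,.0995])),u)
p=(187.5/400*110+240-.5,242/400*110+160-.5);print("plate",ray("scene",p,.0555))
import push;push.B=fz=push.fz();print("B",fz)
t=arm.read_time();arm.line_to([*PL,.178],.08)
print(push.push(PL,.178,4,.162,.001))
E
```

```text
foot [0.53936054 0.09582798 0.0995    ] expected px [291.0324599  212.84558816] (292.4375, 212.575)
plate [0.53435086 0.09378616 0.0555    ]
B -1.4902400139644794
0.1770 0.1774 -0.9 t9.7 M[-0.05  0.02]
0.1760 0.1761 -0.7 t10.0 M[0.01 0.02]
0.1750 0.1749 -0.8 t10.2 M[-0.07  0.06]
0.1740 0.1739 -0.6 t10.5 M[0.02 0.03]
0.1730 0.1729 -0.0 t10.7 M[-0.02  0.05]
0.1720 0.1721 0.5 t11.0 M[0.05 0.04]
0.1710 0.1711 0.6 t11.2 M[0.04 0.09]
0.1700 0.1700 1.3 t11.5 M[-0.    0.01]
0.1690 0.1690 0.4 t11.7 M[-0.03  0.01]
0.1680 0.1680 1.2 t12.0 M[-0.02  0.08]
0.1670 0.1670 2.0 t12.2 M[ 0.05 -0.01]
0.1660 0.1660 2.2 t12.5 M[0.02 0.02]
0.1650 0.1650 1.9 t12.7 M[0.02 0.01]
0.1640 0.1640 1.6 t13.0 M[0.02 0.08]
0.1630 0.1631 2.4 t13.2 M[-0.   -0.01]
0.1620 0.1621 5.0 t13.5 M[0.   0.07]
(0.16199999999999998, np.float64(4.968112896618171))
```

Contact came at TCP z = 0.173, as predicted, with small moments. I'll continue with finer steps down to the stops.

```bash
python3 - <<'E'
from h import *
import push;push.B=-2.8;P=push.push
z,F=P(PL,.162,9.5,.157,.0008)
z,F=P(PL,z,10.5,.142,.0003,1)
E
```

```text
0.1612 0.1612 6.8 t13.7 M[0.02 0.01]
0.1604 0.1604 6.8 t14.0 M[-0.03  0.04]
0.1596 0.1596 7.4 t14.2 M[0.02 0.04]
0.1588 0.1588 7.2 t14.5 M[-0.05  0.07]
0.1580 0.1580 6.7 t14.7 M[0.02 0.03]
0.1572 0.1571 6.2 t15.0 M[-0.05 -0.02]
0.1564 0.1563 5.2 t15.2 M[-0.02 -0.08]
0.1561 0.1561 5.8 t15.5 M[-0.02 -0.09]
0.1558 0.1558 6.8 t15.7 M[ 0.08 -0.06]
0.1555 0.1555 7.1 t16.0 M[-0.01 -0.03]
0.1552 0.1552 7.6 t16.2 M[ 0.01 -0.09]
0.1549 0.1549 6.7 t16.5 M[ 0.05 -0.13]
0.1546 0.1546 6.4 t16.7 M[-0.   -0.11]
0.1543 0.1543 6.1 t17.0 M[-0.07 -0.1 ]
0.1540 0.1540 7.2 t17.2 M[-0.02 -0.09]
0.1537 0.1537 7.5 t17.5 M[ 0.02 -0.1 ]
0.1534 0.1534 6.8 t17.7 M[ 0.02 -0.08]
0.1531 0.1531 6.6 t18.0 M[-0.03 -0.16]
0.1528 0.1528 7.6 t18.2 M[ 0.04 -0.15]
0.1525 0.1525 7.1 t18.5 M[ 0.05 -0.09]
0.1522 0.1522 6.7 t18.7 M[ 0.01 -0.08]
0.1519 0.1519 7.0 t19.0 M[ 0.05 -0.11]
0.1516 0.1516 7.1 t19.2 M[ 0.05 -0.18]
0.1513 0.1513 6.9 t19.5 M[ 0.02 -0.17]
0.1510 0.1510 7.3 t19.7 M[-0.01 -0.19]
0.1507 0.1507 7.9 t20.0 M[-0.   -0.14]
0.1504 0.1504 8.8 t20.2 M[ 0.   -0.13]
0.1501 0.1501 8.0 t20.5 M[ 0.   -0.09]
0.1498 0.1499 8.3 t20.7 M[ 0.06 -0.12]
0.1495 0.1496 7.9 t21.0 M[ 0.02 -0.08]
0.1492 0.1491 6.4 t21.2 M[ 0.04 -0.21]
0.1489 0.1490 7.3 t21.5 M[ 0.05 -0.12]
0.1486 0.1487 8.8 t21.7 M[ 0.06 -0.16]
0.1483 0.1484 8.0 t22.0 M[ 0.   -0.16]
0.1480 0.1481 8.3 t22.2 M[ 0.01 -0.15]
0.1477 0.1478 8.5 t22.5 M[-0.02 -0.11]
0.1474 0.1475 7.8 t22.7 M[ 0.02 -0.13]
0.1471 0.1473 8.1 t23.0 M[ 0.05 -0.11]
0.1468 0.1471 9.7 t23.2 M[ 0.05 -0.07]
0.1465 0.1470 10.3 t23.5 M[-0.08  0.03]
0.1462 0.1469 12.6 t23.7 M[-0.01  0.14]
```

The force is now climbing steadily with the plate on its stops, after about 26 mm of travel. I'll push to about 17 N and hold.

```bash
python3 - <<'E'
from h import *
import push;push.B=-2.8;P=push.push
z,F=P(PL,.1462,16,.143,.0002)
for _ in range(5):
    arm.pause(.15);print(push.fz()+2.8,np.round(arm.read_wrist_torque(),2),arm.read_tool_pos())
cv2.imwrite("pics/scene3.png",snapshot("scene"))
cv2.imwrite("pics/c3.png",cv2.resize(cv2.imread("pics/scene3.png")[185:265,240:347],(800,600),interpolation=2))
E
```

```text
0.1460 0.1469 12.4 t24.0 M[-0.04  0.24]
0.1458 0.1468 14.0 t24.2 M[-0.03  0.27]
0.1456 0.1468 15.5 t24.5 M[0.   0.28]
0.1454 0.1467 15.4 t24.7 M[-0.02  0.39]
0.1452 0.1467 17.7 t25.0 M[-0.01  0.43]
17.330311429115316 [-0.08  0.43  0.03] [0.53561601 0.09742382 0.14672084]
17.059830812294592 [-0.05  0.44 -0.01] [0.53559629 0.09741577 0.14673009]
17.163473119338143 [-0.06  0.49 -0.06] [0.53560352 0.09741783 0.14670667]
17.28949297157228 [-0.06  0.45  0.05] [0.53561178 0.09741021 0.1467105 ]
17.28977995688673 [-0.03  0.42  0.02] [0.53560333 0.0973993  0.14672605]
```

View pics/c3.png

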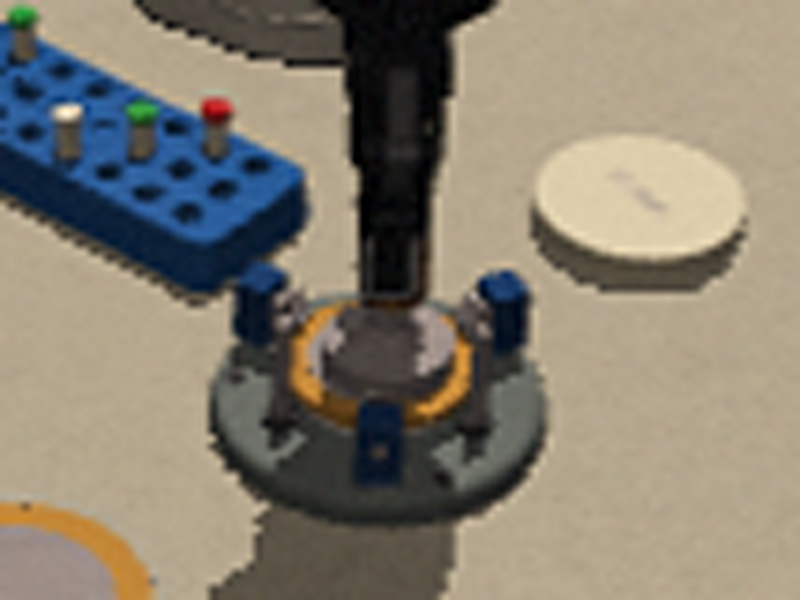

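The picture shows the plate low at (380,360) between its posts, with the foot on it. The steady moment My = 0.45 Nm means the load sits on the -x side, so the foot is tilted a little. I'll rock the tool in small steps about the foot centre until the load is central, keeping the force in range.

```bash
cat >> push.py <<'E'
from scipy.spatial.transform import Rotation as Ro
def pose(xy,z,ty,tx=0,L=.117):
    R=Ro.from_euler('xy',[tx,ty],degrees=True)
    return np.array([*xy,z-L])+R.apply([0,0,L]),(R*Ro.from_quat(down(137))).as_quat()
E
python3 - <<'E'
from h import *
import push;push.B=-2.8
z=.1452
for th in np.arange(.25,2.6,.25):
    p,q=push.pose(PL,z,th);arm.line_to(list(p),.012,ori=list(q));arm.pause(.1)
    F=push.fz()+2.8;M=np.mean([arm.read_wrist_torque() for _ in range(3)],0)
    print(f"{th:.2f} F{F:.1f} M{M.round(2)} {arm.read_ft_force().round(1)} z{arm.read_tool_pos()[2]:.4f} t{arm.read_time():.1f}")
    if F>19: z+=.0003
    if F<14.5: z-=.0002
    if M[1]<0.1: break
E
```

```text
0.25 F17.0 M[-0.    0.44  0.  ] [-2.1 -0.1 14.2] z0.1467 t26.1
0.50 F16.9 M[-0.03  0.45  0.02] [-1.3 -0.2 14.1] z0.1467 t26.5
0.75 F17.0 M[-0.02  0.43 -0.02] [-1.9  0.6 14.2] z0.1467 t26.8
1.00 F15.3 M[-0.08  0.4   0.02] [-1.3  0.  12.5] z0.1468 t27.2
1.25 F17.7 M[-0.03  0.37  0.05] [-1.6  0.2 14.9] z0.1468 t27.5
1.50 F18.2 M[-0.08  0.45 -0.01] [-1.9 -0.7 15.4] z0.1468 t27.9
1.75 F18.5 M[-0.02  0.39 -0.05] [-1.   0.3 15.7] z0.1469 t28.2
2.00 F18.7 M[-0.03  0.39 -0.01] [-2.4  0.6 15.9] z0.1469 t28.6
2.25 F19.1 M[-0.06  0.41  0.01] [-2.9  0.6 16.3] z0.1470 t28.9
2.50 F17.9 M[-0.08  0.48 -0.02] [-1.2 -0.5 15.1] z0.1472 t29.3
```

```bash
python3 - <<'E'
from h import *
from scipy.spatial.transform import Rotation as Ro
print("tool z axis",Ro.from_quat(arm.read_eef_rot()).as_matrix()[:,2],arm.read_tool_pos(),arm.read_time(),arm.read_opening(),arm.read_finger_force())
a=snapshot("scene");cv2.imwrite("pics/scene4.png",a)
b=cv2.imread("pics/scene3.png")
cv2.imwrite("pics/c4.png",np.hstack([cv2.resize(x[195:260,262:315],(400,490),interpolation=2) for x in(b,a)]))
E
```

```text
tool z axis [-4.28758635e-02  8.47848699e-04 -9.99080048e-01] [0.54077767 0.09747229 0.14717205] 29.2917 0.30151615526232983 59.96041774749756
```

View pics/c4.png

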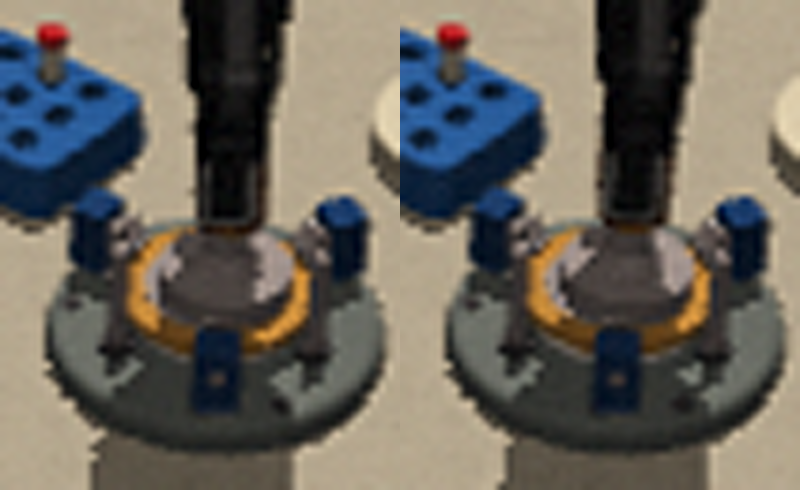

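In the left (before) and right (after) crops the foot and plate look unchanged at about (225,280) and (625,285). Only the tool tilted, so the tamper self-aligns in the grip. I'll bring the tool back to vertical under load, press on, and watch the moment.

```bash
python3 - <<'E'
from h import *
import push
z=.1455
def rep(s):
    F=push.fz()+2.8;M=np.mean([arm.read_wrist_torque() for _ in range(3)],0)
    print(f"{s} F{F:.1f} M{M.round(2)} {arm.read_ft_force().round(1)} z{arm.read_tool_pos()[2]:.4f} t{arm.read_time():.1f}");return F
for th in (2,1.5,1,.5,0):
    p,q=push.pose(PL,z,th);arm.line_to(list(p),.02,ori=list(q));F=rep(th)
    if F>19: z+=.0003
    if F<14: z-=.0002
while F<16.5:
    z-=.0002;arm.line_to([*PL,z],.012);F=rep("p")
arm.pause(.4);F=rep("hold")
# unload slowly and watch where the force vanishes
while F>-.0+.8 and z<.16:
    z+=.0006;arm.line_to([*PL,z],.02);F=rep(f"up{z:.4f}")
print(z)
E
```

```text
2 F17.9 M[-0.03  0.32  0.06] [-1.7 -0.3 15.1] z0.1471 t29.6
1.5 F16.0 M[-0.04  0.3   0.03] [-0.   0.3 13.2] z0.1469 t29.8
1 F15.5 M[-0.04  0.28  0.02] [-1.  -0.5 12.7] z0.1468 t30.1
0.5 F14.7 M[-0.03  0.27  0.  ] [-1.8 -0.1 11.9] z0.1468 t30.3
0 F15.0 M[-0.05  0.29  0.  ] [-1.1  0.2 12.2] z0.1468 t30.6
p F16.5 M[-0.05  0.41 -0.01] [-2.  -0.5 13.7] z0.1467 t30.8
hold F16.9 M[ 0.01  0.43 -0.1 ] [-1.9 -0.2 14.1] z0.1467 t31.2
up0.1459 F13.5 M[-0.09  0.18 -0.01] [-0.2  0.  10.7] z0.1469 t31.5
up0.1465 F10.4 M[ 0.04  0.03 -0.02] [-0.5  0.7  7.6] z0.1470 t31.7
up0.1471 F8.0 M[ 0.   -0.1  -0.03] [ 0.9 -0.   5.2] z0.1473 t32.0
up0.1477 F8.2 M[ 0.04 -0.11  0.01] [-0.4  0.1  5.4] z0.1479 t32.2
up0.1483 F8.2 M[-0.04 -0.14  0.04] [-0.4 -0.4  5.4] z0.1485 t32.5
up0.1489 F7.6 M[-0.01 -0.16  0.02] [-0.2 -0.5  4.8] z0.1490 t32.7
up0.1495 F5.4 M[ 0.08 -0.2  -0.02] [ 1.2 -0.2  2.6] z0.1491 t33.0
up0.1501 F1.3 M[ 0.08  0.04 -0.04] [ 0.4 -0.7 -1.5] z0.1493 t33.2
up0.1507 F0.1 M[-0.03 -0.01 -0.01] [-0.1  0.5 -2.7] z0.1503 t33.5
0.1506999999999999
```

The force vanished after about 2 mm of rise, so the catches are holding. I'll lift off and check the plate and the tamper's attitude.

```bash
python3 - <<'E'
from h import *
arm.line_to([*PL,.22],.08);arm.movep([*TA,.25],down(137));arm.line_to([*TA,.2],.1);arm.pause(.3)
print(arm.read_time(),arm.read_ft_force(),arm.read_tool_pos())
for n in("scene","top"):cv2.imwrite(f"pics/{n}5.png",snapshot(n))
im=cv2.imread("pics/scene5.png");tp=cv2.imread("pics/top5.png")
k=blob("scene",im,(268,215,48,40),(10,120,80),(35,255,255))
for z in(.0295,.0315,.0555):
  W=np.array([ray("scene",p[0],z)[:2] for p in k],np.float32);print(z,cv2.minEnclosingCircle(W))
cv2.imwrite("pics/c5.png",np.hstack([cv2.resize(im[y:y+80,x:x+60],(400,533),interpolation=2) for x,y in((262,200),(330,230))]))
E
```

```text
36.5333 [ 0.94995004 -0.61167522 -2.09921597] [ 0.50821455 -0.17612671  0.20055214]
0.0295 ((0.5354889631271362, 0.09884833544492722), 0.0397183932363987)
0.0315 ((0.5337012410163879, 0.0971074253320694), 0.03961203247308731)
0.0555 ((0.5122479796409607, 0.07621662318706512), 0.03833615407347679)
```

View pics/c5.png

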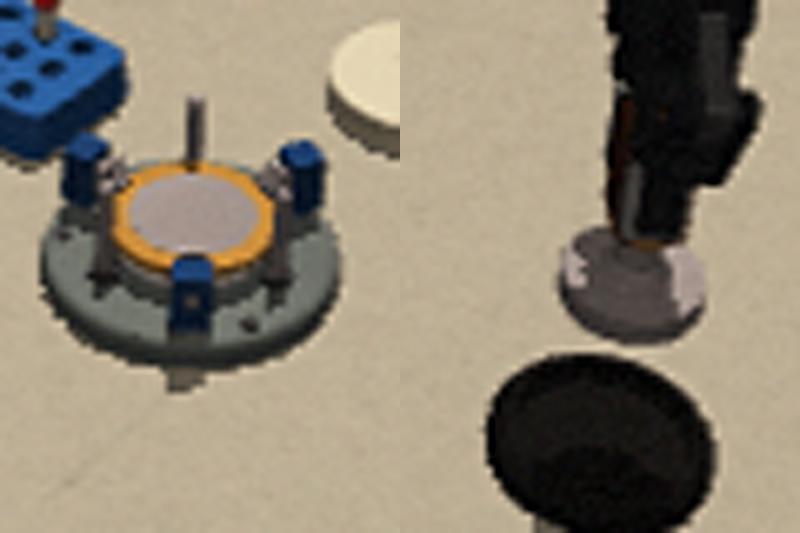

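The left crop shows the plate down and level at (192,215), held by the catches at a top height of about 31 mm. The right crop shows the foot hanging at (632,285) above the empty dish at (600,440). I'll check the lateral alignment and lower it under guard.

```bash
python3 - <<'E'
from h import *
import push
u=(232/6.667+330-.5,285/6.667+230-.5);foot=ray("scene",u,.0895);print("foot",foot)
im=cv2.imread("pics/scene5.png");k=blob("scene",im,(338,280,48,40),(0,0,0),(180,255,45))
W=np.array([ray("scene",p[0],.011)[:2] for p in k],np.float32);print("dish",cv2.minEnclosingCircle(W),(W.min(0)+W.max(0))/2)
off=foot[:2]-arm.read_tool_pos()[:2];print("offset",off)
tgt=TA-(off*.5 if np.hypot(*off)<.006 else 0)
arm.line_to([*tgt,.135],.08);arm.pause(.3);push.B=push.fz();print("B",push.B,arm.read_time())
z,F=push.push(tgt,.135,2.5,.118,.0015,0);print(z,F,arm.read_tool_pos(),arm.read_time())
z,F=push.push(tgt,z,3,.116,.0004,0);print(z,F,arm.read_tool_pos(),arm.read_wrist_torque(),arm.read_time())
cv2.imwrite("pics/scene6.png",snapshot("scene"))
E
```

```text
foot [ 0.50924802 -0.17968069  0.0895    ]
dish ((0.5056126713752747, -0.18034407496452332), 0.04541150853037834) [ 0.50557464 -0.18107963]
offset [ 0.00113678 -0.00361336]
B -2.7576188178777645 37.9
0.1215 7.408543087877236 [ 0.50760144 -0.17430978  0.12217283] 40.375
0.1211 10.624290715553215 [ 0.50759453 -0.1743425   0.12210832] [0.14654266 0.52273441 0.03073016] 40.625
```

The foot reached the floor at the original height (0.1222). I'll ease off, release and retreat.

```bash
python3 - <<'E'
from h import *
x,y=arm.read_tool_pos()[:2]
arm.line_to([x,y,.1222],.02);print(arm.read_ft_force())
arm.move_gripper(.5);arm.move_gripper(1.0);arm.pause(.2);print(arm.read_ft_force())
arm.line_to([x,y,.26],.1);arm.movep([.42,.3,.35],down(137))
print(arm.read_time(),arm.read_ft_force())
for n in("scene","top"):cv2.imwrite(f"pics/{n}7.png",snapshot(n))
s=cv2.imread("pics/scene7.png");t=cv2.imread("pics/top7.png")
cv2.imwrite("pics/c7.png",np.hstack([cv2.resize(i[yy:yy+60,xx:xx+60],(400,400),interpolation=2) for i,xx,yy in((s,330,255),(t,363,210))]))
k=blob("scene",s,(350,262,26,40),(0,110,30),(15,255,255));print(cv2.minAreaRect(np.array([ray("scene",p[0],.09)[:2] for p in k],np.float32)))
k=blob("top",t,(385,225,25,25),(0,110,50),(15,255,255));print(cv2.minAreaRect(np.array([ray("top",p[0],.09)[:2] for p in k],np.float32)))
E
```

```text
[-0.53978565  0.32165915  1.60802575]
[0.07409057 0.53197413 0.73109887]
45.2417 [0.5252776  0.10807781 0.3287489 ]
((0.5063149929046631, -0.17873425781726837), (0.023493576794862747, 0.023332741111516953), 48.37752151489258)
((0.5082033276557922, -0.17249852418899536), (0.02798589877784252, 0.02500321716070175), 31.035640716552734)
```

View pics/c7.png

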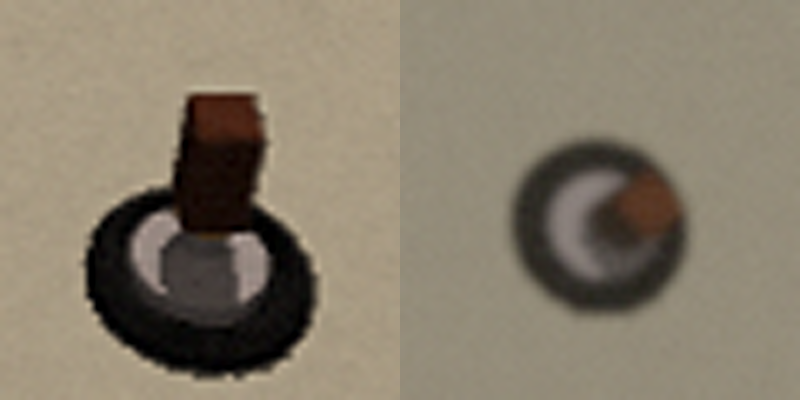

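The tamper stands upright in its dish, with the foot at (200,265) on the left and (600,225) on the right, the same as at the start. The plate is held down and the robot is clear, so I'm handing it in.

```bash
python3 -c "
from h import *
print(ticket.finish_job())"
```

```text
the job is handed in; nothing more can be done
None
```

I handed the job in at about 45 s; no verdict came back. By the force readings and last pictures, the plate went to its stops at about 17 N and stayed down level on its catches, and the tamper stands upright in its dish.

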